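Cock the spring tipping bin, load it and trip it into the sorting tray

TASK

Press the tipping bin's handle down gently against its spring, only until the latch catches and without forcing it hard onto the rubber bumper, and let go so that the bin stays level by itself. Then lift the plus-shaped knobbed puzzle piece from the bench and set it in the latched bin, and press the trigger paddle so that the bin springs over and tips the piece into the round bamboo tray. Leave the tray and the other things on the bench where they are.

Things in the scene. Friction and masses are not known exactly. Their poses are not given: they have to be found in the camera images.
- tipper: Fixed dark wooden frame. Origin on the bench below the bin's pivot axis, midway between two posts (x = +-83 mm, 112 mm high). The pivot axis runs along its x, 95 mm above the bench; +y points to the tray (the bin tips that way); tail, handle, latch and trigger lie towards -y. Baseboard 190 mm wide (x), y from -258 to +22 mm, 18 mm thick.
- bin (a joint): Tilt of the pivoted wooden bin, rad: 0 = floor level, growing as it tips to the tray and its tail rises; 0.87 = tipped stop, where its spring holds it at the start. Cocking needs 4.5 to 7 N down at the handle. It latches somewhere from -0.08 to +0.08: a set screw on the tail shifts this by up to 11 mm either way from run to run, and no reading tells it.
- handle (a point): Top of the press handle, a round steel bar 14 mm across on the bin's tail, parallel to the pivot axis, free from x = -83 to -5 mm of the frame (this point at x = -50). Its axis swings about the pivot on a radius of 140 mm; bin level: the point is 97 mm above the bench at y = -140 mm; tipped: about 203 mm at y = -89 mm. Clear by 25 mm all round from x = -83 to -25.
- bin_floor (a point): On the bin's inner floor, 105 mm above the bench when level, at y = -45 mm of the frame. Axes turn with the bin (at joint 0 as the frame's; +y to the open front). The inside is 130 mm wide (x) and runs in y from -49 mm to the open front edge at +65 mm; side and back walls 28 mm high, 6 mm thick.
- trigger_top (a point): Rest position (fixed to the frame) of the top centre of the trigger paddle, a dark steel plate 34 (x) by 30 mm (y), 55 mm above the bench at y = -232 mm of the frame, behind the latch. Pressed straight down 8 to 14 mm (2 to 4 N) it draws the latch off and the bin springs over at once; it springs back.
- bumper: Steel block 16 x 22 x 30 mm with a sprung rubber pad (3.2 N per mm, top 69.5 mm above the bench) under the tail's end. The latch nose first adds 1 to 4 N at the handle and snaps over the tail's pin; 2.5 mm lower the pin meets the pad and the handle force climbs by some 4.5 N per mm. Over 15 N dents the pad. Origin: block's underside.
- tray: Round bamboo tray, outside 200 mm across, 35 mm high, wall 5 mm, floor 5 mm thick, in front of the bin; origin at the centre of its underside. The bin drops things into it.
- plus: The plus-shaped wooden puzzle piece, 60 g: two crossed bars 56 x 20 mm, 12 mm thick, lying flat, with a round knob on the centre (16 mm across from 26 to 42 mm height, 12 mm neck below). Origin at the centre of its underside, z up, bars along x and y.
- disc: Bystander: round puzzle piece, 50 mm across, 12 mm thick, with the same knob. Origin at the centre of its underside.
- square: Bystander: square puzzle piece, 46 mm, 12 mm thick, with the same knob. Origin at the centre of its underside.
- cup: Bystander: copper cup, 72 mm across, 85 mm high; origin at the centre of its underside.
- paperweight: Bystander: domed glass paperweight, 72 mm across, 40 mm high; origin at the centre of its underside.
- brush: Bystander: dusting brush lying on the bench.
- jar: Bystander: glass jar, 68 mm across, 100 mm high; origin at the centre of its underside.
- puzzlebox: Bystander: closed wooden puzzle box, 100 x 70 x 51 mm; origin at the centre of its underside.
Mind the look-alikes: they are no part of the job. What is shaped like the tray but red is not meant.

How it is judged:
By the outcome, as a careful person would: the job done as asked, in the order asked, and still so for the second after the job is handed in, with the robot touching nothing.
It also fails if it takes over 72 s, if anything falls off the work surface, if the arm or the gripper's body presses on something with over 40 N, if the wrist force passes 120 N, or if a joint passes its speed limit or range.

ROBOT

A 6-joint arm with a two-finger parallel gripper is mounted at the origin on the work surface. World frame = base frame: x ahead of the robot, y to its left, z up, the work surface at z = 0. Lengths are in m, angles in rad, forces in N, time in s.
With the tool pointing down it reaches from about 0.275 to 0.85 m from the base axis. Payload 19 kg.
Tool frame: the origin (TCP) lies midway between the tips of the shut fingers; the grasp point (between the pads) lies env.grip_depth behind it (env.grip_depth is the distance from the TCP to the grasp point, in m); z points along the fingers, y is the direction in which the jaws open and shut (so a half turn about z gives the same grasp; the last joint's range is limited). The gripper opens to 85 mm and grips with 20 to 120 N. Pads are 22 mm wide; open, the fingers measure 114 mm over their backs; the gripper's body (76 mm by 85 mm) begins 54 mm behind the grasp point. The pads swing forward as they close: fully open they stand 13 mm farther back than shut.
Start: joints at [-1.446, 0.15, 1.437, -0, 1.554, -0.134], TCP at [0.147, -0.556, 0.231] pointing down, gripper open.
Joint ranges: [-2.8, 2.8], [-0.68, 2.1], [0.12, 2.68], [-1.39, 4.53], [0.16, 2.79], [-2.81, 2.81]. Speed limits (rad/s): [1.89, 1.89, 2.22, 3.01, 3.01, 3.01].

INTERFACE

Orientations are given as [roll, pitch, yaw] about the fixed x, y, z axes, in that order (R = Rz(yaw) Ry(pitch) Rx(roll)).
In Python, from cell import env gives the robot as it stands.
- The arm moves only by the tool servo_tool, never from a script. Its argument "motion" is text: rows parted by semicolons, each of 7 numbers parted by spaces: the shift along the tool's x, y, z in m, then the turn, a rotation vector about the tool's x, y, z in rad, then the opening, from 0 (shut) to 1 (fully open). In form: dx dy dz rx ry rz jaw; .... A call has 1 to 20 rows; each row shifts and turns the commanded pose from where the row before left it, along the tool's axes as they then stand; what a row does not reach is not made up. A row lasts 1/12 s, in which the tool goes at most 41.7 mm and 7.16 degrees, less where a joint would pass 70% of its speed; a pose out of reach is approached as far as the arm can. A call with a gripper value outside its range is refused whole. The fingers move at their own pace and stop on an object; "grip_force" is the grip in N (left out, the last holds). Time passes only in rows, so rows that do not move let the fingers close. It gives the time, the measured TCP pose, the force and the opening at its end, in the units of the state.
- env.sense(): the state, without advancing time (a new reading comes with each control period).
- env.camera(name): name is "side" or "top" or "wrist"; returns (picture, depth): 400x640x3 uint8, blue, green, red; 400x640 float32, m along the optical axis (not along the pixel's ray), 0 where there is no reading.
- env.camera_info(name): a dict with "K" (3x3 intrinsics, pixels), "pose" (4x4, takes a point from camera to world coordinates); the wrist camera has in their place "hand_eye" (4x4, takes a point from camera to tool coordinates, whose origin is the TCP and whose axes are the flange's). Camera axes: x right, y up, looking along -z (the intrinsics and any distortion apply to the point x, -y, -z); pixel columns grow to the right and rows downward; lengths in m; the calibration is good to about 2 mm. The wrist camera is an equidistant fisheye: a pixel r from the principal point sees the ray r / f radians off the axis. A picture is of the moment at which its call begins: read the wrist's pose just before it. camera_info takes no time and is no camera call.
- env.sign_off(): hands the job in, once; it reports no verdict.
The state is a dict: "time_s": time; "joint_pos": joint angles; "joint_vel": joint speeds; "tau": joint torques, N m; "tcp_pos": TCP position; "orientation": TCP orientation; "contact_force": force on the tool from outside, world axes, zero at the start; "ft_torque": the same for the moment, N m; "width": opening from 0.0 (shut) to 1.0 (fully open).
Only numpy, scipy, OpenCV 4.12 (cv2) and the standard library are available. Lean on these libraries where they do the work, as an engineer would, in place of code of your own. Each camera call takes 0.05 s, during which the arm holds its last target. There are 200 camera calls.

## Working session

There is one attempt and no reset: what is moved stays moved. The work goes in short steps, Python scripts to look and compute and a tool call to move; the robot and the scene stay as the last step left them, time stands still between calls to the robot, and variables do not carry over. Pictures are saved under pics/ and viewed, about 8 in all and at most 12, crops included, and the job is handed in when it is done.

Besides the shell and the picture viewer there is one more tool, called after "Request:" as a command line: name --argument value ..., lists and objects as JSON in quotes. servo_tool: Moves the arm, as the interface text tells. Its arguments: {"type":"object","properties":{"motion":{"type":"string"},"grip_force":{"type":"number"}},"required":["motion"]}

```bash
ls; mkdir -p pics; python3 - <<'E'
from cell import env
import numpy as np,cv2
for n in("top","side"):
    p,d=env.camera(n); np.savez(f"{n}0.npz",p=p,d=d); cv2.imwrite(f"pics/{n}0.png",p)
    i=env.camera_info(n); print(n,{k:np.round(v,3).tolist() if not isinstance(v,str) else v for k,v in i.items()})
print(env.camera_info("wrist")); print(env.sense(),env.grip_depth)
E
```

```text
pics
top {'K': [[422.08, 0.0, 317.995], [0.0, 422.08, 193.401], [0.0, 0.0, 1.0]], 'pose': [[-0.008, 0.997, -0.078, 0.396], [-1.0, -0.01, -0.025, -0.074], [-0.025, 0.078, 0.997, 1.148], [0.0, 0.0, 0.0, 1.0]]}
side {'K': [[503.405, 0.0, 318.878], [0.0, 503.405, 201.524], [0.0, 0.0, 1.0]], 'pose': [[0.991, 0.108, -0.085, 0.357], [-0.137, 0.739, -0.66, -1.062], [-0.009, 0.665, 0.747, 1.235], [0.0, 0.0, 0.0, 1.0]]}
{'K': array([[309.70691629,   0.        , 319.95063375],
       [  0.        , 309.70691629, 195.39075386],
       [  0.        ,   0.        ,   1.        ]]), 'hand_eye': array([[-5.41361610e-05,  9.53779504e-01,  3.00507328e-01,
         7.55472926e-02],
       [ 9.99999948e-01, -4.39854166e-05,  3.19754422e-04,
        -1.50844119e-05],
       [ 3.18193154e-04,  3.00507330e-01, -9.53779452e-01,
        -1.42159051e-01],
       [ 0.00000000e+00,  0.00000000e+00,  0.00000000e+00,
         1.00000000e+00]])}
{'time_s': 0.1, 'joint_pos': array([-1.44599082e+00,  1.50940256e-01,  1.43793794e+00, -1.47185406e-05,
        1.55378744e+00, -1.34009404e-01]), 'joint_vel': array([ 0.00161912, -0.00180666, -0.00041576,  0.00230599,  0.00077018,
       -0.00116959]), 'tau': array([ 4.58580034e-03, -7.14379978e+01, -5.71801186e+01, -1.97858208e-05,
        6.96434217e-03,  2.82804240e-05]), 'tcp_pos': array([ 0.14710723, -0.5556458 ,  0.23074785]), 'orientation': array([-3.14052733e+00, -1.28775188e-04,  2.58815101e-01]), 'contact_force': array([ 0.67545847,  0.12723476, -0.18650799]), 'ft_torque': array([ 0.06622624, -0.01645042,  0.00223149]), 'width': 1.0011485872364894} 0.0187
```

View pics/top0.png

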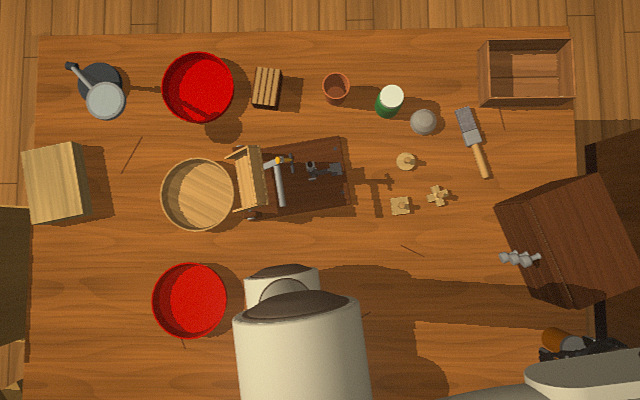

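View pics/side0.png

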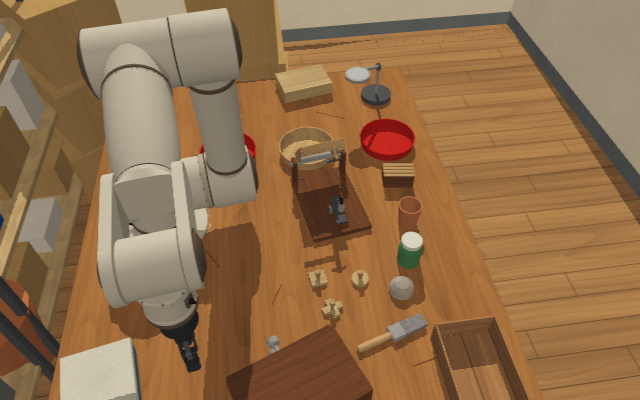

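The top view shows the tray at (197,194), the tipper at (250–350,140–215) with its tail to the right (world −y), and the plus at (438,195). The bamboo-coloured tray is the right one, not the red ones. Next I take a zoomed crop and fit the baseboard, tray and plus.

```bash
cat > h.py <<'E'
import numpy as np,cv2
from cell import env
def ray(n,u,v):
    i=env.camera_info(n);K=i["K"];P=np.array(i["pose"])
    d=np.array([(u-K[0,2])/K[0,0],-(v-K[1,2])/K[1,1],-1.]);return P[:3,3],P[:3,:3]@d
def onz(n,u,v,z):
    o,d=ray(n,u,v);return o+d*(z-o[2])/d[2]
def cloud(n,d):
    i=env.camera_info(n);K=i["K"];P=np.array(i["pose"]);v,u=np.mgrid[:400,:640]
    c=np.stack([(u-K[0,2])/K[0,0]*d,-(v-K[1,2])/K[1,1]*d,-d],-1);return c@P[:3,:3].T+P[:3,3]
E
python3 - <<'E'
from h import *
f=np.load("top0.npz");p,d=f["p"],f["d"];C=cloud("top",d);Z=C[...,2]
print("bench z",np.median(Z[230:240,380:480]))
c=p[125:225,150:460];cv2.imwrite("pics/crop.png",cv2.resize(c,(800,258),interpolation=cv2.INTER_CUBIC))
c=p[130:225,225:355];cv2.imwrite("pics/crop2.png",cv2.resize(c,(780,570),interpolation=cv2.INTER_CUBIC))
# pieces
for nm,(u0,u1,v0,v1) in dict(plus=(420,455,178,212),square=(386,416,190,220),disc=(392,420,147,176)).items():
    z=Z[v0:v1,u0:u1];Q=C[v0:v1,u0:u1]
    m=(z>.006)&(z<.02);k=z>.032
    print(nm,"top",Q[m].mean(0),m.sum(),"knob",Q[k].mean(0) if k.any() else None,k.sum(),z.max())
# baseboard
m=((abs(Z-.018)<.006)).astype(np.uint8);m[:, :225]=0;m[:,370:]=0;m[:125]=0;m[230:]=0
m=cv2.morphologyEx(m,cv2.MORPH_OPEN,np.ones((3,3)))
q=C[m>0][:,:2].astype(np.float32);r=cv2.minAreaRect(q);print("base",r,cv2.boxPoints(r))
# tray rim
m=(Z>.028)&(Z<.042);m[:, :150]=0;m[:,235:]=0;m[:150]=0;m[240:]=0
q=C[m];(cx,cy),R=cv2.minEnclosingCircle(q[:,:2].astype(np.float32));print("tray",cx,cy,R)
E
```

```text
bench z -0.00036541277653945325
plus top [ 0.47673538 -0.36294373  0.01135344] 226 knob [ 0.46077324 -0.3058749   0.26275716] 40 1.1480640660193324
square top [ 0.45093098 -0.26247944  0.01196525] 265 knob [ 0.44781901 -0.25194751  0.1058053 ] 34 1.1480640660193324
disc top [ 0.57022585 -0.28063909  0.01151934] 236 knob [ 0.54505707 -0.25121563  0.19930607] 35 1.1480640660193324
base ((0.5297442078590393, 0.009616568684577942), (0.19023871421813965, 0.25768351554870605), 9.058944702148438) [[ 0.41552508  0.12187468]
 [ 0.45609748 -0.13259472]
 [ 0.64396334 -0.10264154]
 [ 0.60339093  0.15182786]]
tray 0.4858540892601013 0.27912089228630066 0.10029354691505432
```

View pics/crop2.png

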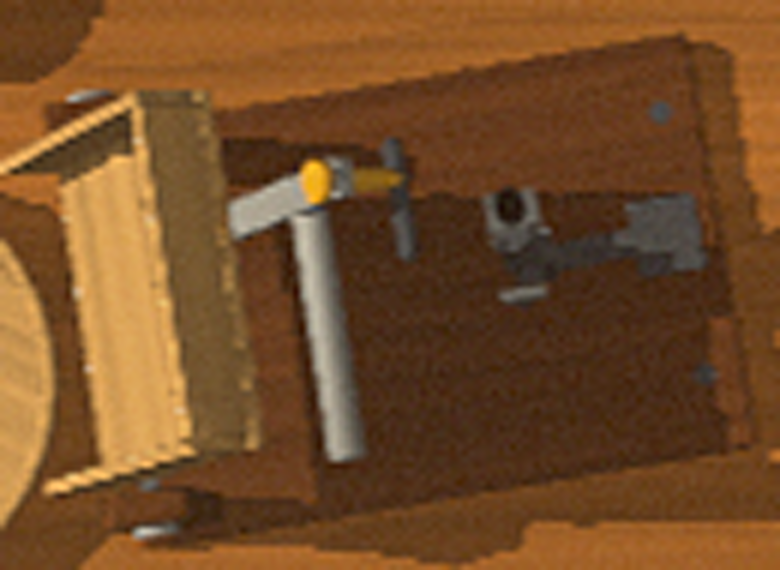

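```bash
cat >> h.py <<'E'
O=np.array([.5094,.1372,0]);YW=.158
ex=np.array([np.cos(YW),np.sin(YW),0]);ey=np.array([-np.sin(YW),np.cos(YW),0])
def W(x,y,z): return O+ex*x+ey*y+np.array([0,0,z])
def F(w): w=np.asarray(w)-O; return np.stack([w@ex,w@ey,w[...,2]],-1)
def to(w,yaw):   # tool-axis shift from present pose to world point w, and turn, tool down
    s=env.sense();from_=s["tcp_pos"];y=s["orientation"][2]
    from scipy.spatial.transform import Rotation as R
    A=R.from_euler("xyz",s["orientation"]);B=R.from_euler("xyz",[np.pi,0,yaw])
    return np.round(A.inv().apply(w-from_),4),np.round((A.inv()*B).as_rotvec(),4)
E
python3 - <<'E'
from h import *
f=np.load("top0.npz");p,d=f["p"],f["d"];C=cloud("top",d);Z=C[...,2]
for nm,u,v in(("handle",280,187),("h2",281,195),("h3",279,175),("trig",336,168),("tailbar",291,163),("knobyel",277,160),("latch",311,175)):
    q=np.median(C[v-1:v+2,u-1:u+2].reshape(-1,3),0);print(nm,q.round(4),F(q).round(4))
for nm,(u0,u1,v0,v1) in dict(plus=(420,455,178,212)).items():
    Q=C[v0:v1,u0:u1].reshape(-1,3);k=(Q[:,2]>.03)&(Q[:,2]<.06);m=(Q[:,2]>.005)&(Q[:,2]<.06)
    print(nm,"knob",np.median(Q[k],0),k.sum(),"bbox",cv2.minAreaRect(Q[m][:,:2].astype(np.float32)))
f=np.load("side0.npz");D=cloud("side",f["d"])
Q=D[295:325,318:345].reshape(-1,3);k=(Q[:,2]>.03)&(Q[:,2]<.06);m=(Q[:,2]>.005)&(Q[:,2]<.06)&(Q[:,0]>.4);print("side plus knob",np.median(Q[k],0),k.sum(),cv2.minAreaRect(Q[m][:,:2].astype(np.float32)))
print("handle",W(-.05,-.0941,.206),"hover",to(W(-.05,-.0941,.225),YW))
E
```

```text
handle [0.4853 0.0347 0.2046] [-0.0399 -0.0975  0.2046]
h2 [0.4673 0.0325 0.2055] [-0.058  -0.0968  0.2055]
h3 [0.5128 0.0373 0.2038] [-0.0124 -0.0992  0.2038]
trig [ 0.5482 -0.0943  0.0537] [ 0.0019 -0.2348  0.0537]
tailbar [0.5391 0.0096 0.2075] [ 0.0093 -0.1307  0.2075]
knobyel [0.5422 0.0385 0.2303] [ 0.0168 -0.1027  0.2303]
latch [ 0.5307 -0.0282  0.0339] [-0.005  -0.1667  0.0339]
plus knob [ 0.47694803 -0.36347231  0.04160403] 32 bbox ((0.47954320907592773, -0.3558606207370758), (0.08833260089159012, 0.0703597441315651), 75.18633270263672)
side plus knob [ 0.47698842 -0.37207267  0.0406601 ] 36 ((0.47389519214630127, -0.3738434314727783), (0.0838792473077774, 0.06340200453996658), 80.65035247802734)
handle [0.47482882 0.03640494 0.206     ] hover (array([ 0.4683, -0.4884,  0.0063]), array([-1.100e-03, -1.000e-04,  1.008e-01]))
```

Request:
servo_tool --motion "0.0276 -0.0287 0 0 0 0 0;0.0276 -0.0287 0 0 0 0 0;0.0276 -0.0287 0 0 0 0 0;0.0276 -0.0287 0 0 0 0 0;0.0276 -0.0287 0 0 0 0 0;0.0276 -0.0287 0 0 0 0 0;0.0276 -0.0287 0 0 0 0 0;0.0276 -0.0287 0 0 0 0 0;0.0276 -0.0287 0 0 0 0 0;0.0276 -0.0287 0 0 0 0 0;0.0276 -0.0287 0 0 0 0 0;0.0276 -0.0287 0 0 0 0 0;0.0276 -0.0287 0 0 0 0 0;0.0276 -0.0287 0 0 0 0 0;0.0276 -0.0287 0 0 0 0 0;0.0276 -0.0287 0 0 0 0 0;0.0276 -0.0287 0 0 0 0 0;0 0 0 0 0 0.1008 0;0 0 0 0 0 0 0;0 0 0 0 0 0 0" --grip_force 40

```text
time_s: 1.77
tcp_pos: [0.4756, 0.0359, 0.231]
orientation: [-3.142, 0.001, 0.161]
contact_force: [0.3, 0.2, -0.6]
width: -0.003
```

Request:
servo_tool --motion "0 0.0004 0.005 0 0 0 0;0 0.0004 0.005 0 0 0 0;0 0.0004 0.005 0 0 0 0;0 0.0004 0.005 0 0 0 0;0 0.0004 0.004 0 0 0 0;0 0 0.002 0 0 0 0;0 0.0039 0.004 0 0 0 0;0 0.0039 0.004 0 0 0 0"

```text
time_s: 2.43
tcp_pos: [0.4774, 0.0254, 0.198]
orientation: [3.14, -0.0, 0.158]
contact_force: [-6.5, -7.1, 11.7]
width: 0.0
```

Request:
servo_tool --motion "0 0 0 0 0 0 0;0 0 0 0 0 0 0;0 0 0 0 0 0 0"

```text
time_s: 2.68
tcp_pos: [0.4774, 0.0254, 0.198]
orientation: [3.14, -0.0, 0.158]
contact_force: [-5.3, -6.3, 11.2]
width: 0.001
```

```bash
python3 - <<'E'
from h import *
s=env.sense();print(s["contact_force"],s["ft_torque"],F(s["tcp_pos"]))
p,d=env.camera("wrist");cv2.imwrite("pics/w1.png",p)
E
```

```text
[-5.2823163  -6.28441093 11.19982442] [-1.10943405  0.92320746  0.05957409] [-0.0492195  -0.10541732  0.19798333]
```

View pics/w1.png

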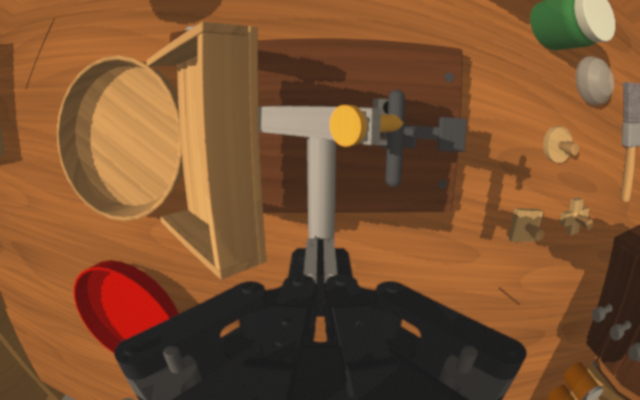

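Request:
servo_tool --motion "0 0.0035 0.0042 0 0 0 0;0 0.0033 0.0042 0 0 0 0;0 0.0031 0.0042 0 0 0 0;0 0.003 0.0042 0 0 0 0;0 0.0028 0.0042 0 0 0 0;0 0.0023 0.0037 0 0 0 0;0 0.0021 0.0037 0 0 0 0;0 0.0019 0.0037 0 0 0 0;0 0.0018 0.0037 0 0 0 0;0 0.0017 0.0037 0 0 0 0;0 0 0 0 0 0 0"

```text
time_s: 3.65
tcp_pos: [0.4821, -0.0, 0.1581]
orientation: [3.14, -0.002, 0.158]
contact_force: [2.6, -5.7, 7.9]
width: 0.003
```

Request:
servo_tool --motion "0 0.0016 0.004 0 0 0 0;0 0.0015 0.004 0 0 0 0;0 0.0014 0.004 0 0 0 0;0 0.0012 0.004 0 0 0 0;0 0.0011 0.004 0 0 0 0;0 0.0009 0.004 0 0 0 0;0 0.0008 0.004 0 0 0 0;0 0.0006 0.004 0 0 0 0;0 0.0005 0.004 0 0 0 0;0 0.0003 0.003 0 0 0 0;0 0 0 0 0 0 0;0 0 0 0 0 0 0"

```text
time_s: 4.65
tcp_pos: [0.4835, -0.0094, 0.1193]
orientation: [3.14, -0.002, 0.158]
contact_force: [1.1, -3.9, 6.8]
width: -0.002
```

Request:
servo_tool --motion "0 0.0003 0.0015 0 0 0 0;0 0.0002 0.0015 0 0 0 0;0 0 0 0 0 0 0"

```text
time_s: 4.9
tcp_pos: [0.4836, -0.0099, 0.1165]
orientation: [3.14, -0.002, 0.158]
contact_force: [0.4, -4.3, 9.9]
width: -0.001
```

Request:
servo_tool --motion "0 0.0001 0.001 0 0 0 0;0 0.0001 0.001 0 0 0 0;0 0 0 0 0 0 0"

```text
time_s: 5.15
tcp_pos: [0.4837, -0.0102, 0.1146]
orientation: [3.14, -0.002, 0.158]
contact_force: [-0.9, -4.9, 9.1]
width: 0.002
```

Request:
servo_tool --motion "0 0.0001 0.0008 0 0 0 0;0 0 0.0007 0 0 0 0;0 0 0 0 0 0 0"

```text
time_s: 5.4
tcp_pos: [0.4837, -0.0103, 0.1131]
orientation: [3.14, -0.002, 0.158]
contact_force: [-0.5, -6.0, 10.9]
width: 0.002
```

Request:
servo_tool --motion "0 0 0.0008 0 0 0 0;0 0 0 0 0 0 0"

```text
time_s: 5.57
tcp_pos: [0.4837, -0.0104, 0.1123]
orientation: [3.14, -0.002, 0.158]
contact_force: [-0.0, -6.2, 8.0]
width: 0.0
```

```bash
python3 - <<'E'
from h import *
s=env.sense();print(s["contact_force"],s["ft_torque"],F(s["tcp_pos"]))
i=env.camera_info("side")
for n in("side","wrist"):
    p,d=env.camera(n);np.savez(n+"1.npz",p=p,d=d)
    print(env.sense()["contact_force"])
p=np.load("side1.npz")["p"];cv2.imwrite("pics/s1.png",cv2.resize(p[120:260,270:390],(600,700)[::1] and (514,600),interpolation=cv2.INTER_CUBIC))
E
```

```text
[-0.01267669 -6.2264206   7.96493096] [-1.16601178 -0.06357241  0.00785422] [-0.04859432 -0.14173342  0.11227963]
[ 0.21498025 -6.90603433  8.54232005]
[ 0.02108896 -7.15233738  9.56125545]
```

View pics/s1.png

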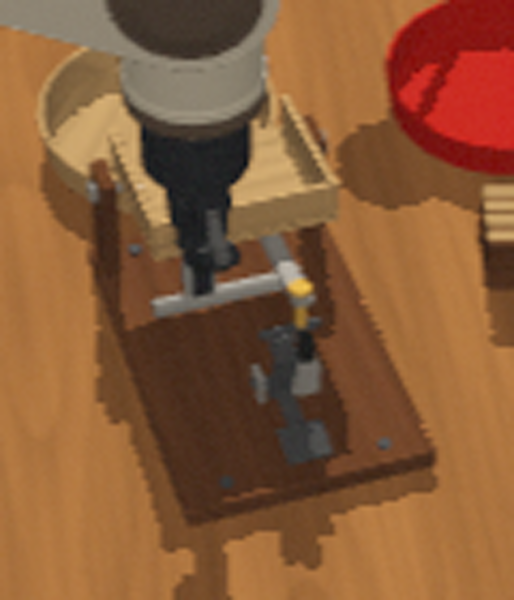

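Request:
servo_tool --motion "0 0 0.001 0 0 0 0;0 0 0 0 0 0 0"

```text
time_s: 5.83
tcp_pos: [0.4837, -0.0102, 0.1111]
orientation: [3.14, -0.002, 0.158]
contact_force: [1.4, -6.0, 7.1]
width: 0.001
```

Request:
servo_tool --motion "0 0 0.001 0 0 0 0;0 0 0 0 0 0 0"

```text
time_s: 6.0
tcp_pos: [0.4837, -0.0104, 0.1101]
orientation: [3.14, -0.002, 0.158]
contact_force: [0.2, -5.6, 7.2]
width: 0.0
```

Request:
servo_tool --motion "0 0 0.001 0 0 0 0;0 0 0 0 0 0 0"

```text
time_s: 6.17
tcp_pos: [0.4837, -0.0104, 0.1092]
orientation: [3.14, -0.002, 0.158]
contact_force: [0.1, -6.4, 8.0]
width: 0.002
```

Request:
servo_tool --motion "0 0 0.001 0 0 0 0;0 0 0 0 0 0 0"

```text
time_s: 6.33
tcp_pos: [0.4837, -0.0103, 0.1081]
orientation: [3.14, -0.002, 0.158]
contact_force: [0.9, -4.4, 7.4]
width: -0.004
```

Request:
servo_tool --motion "0 0 0 0 0 0 0"

```text
time_s: 6.42
tcp_pos: [0.4837, -0.0103, 0.1082]
orientation: [3.14, -0.002, 0.158]
contact_force: [1.5, -5.4, 6.9]
width: 0.003
```

Request:
servo_tool --motion "0 0 0.001 0 0 0 0;0 0 0 0 0 0 0"

```text
time_s: 6.58
tcp_pos: [0.4837, -0.0102, 0.1071]
orientation: [3.14, -0.002, 0.158]
contact_force: [1.6, -3.6, 7.0]
width: -0.002
```

Request:
servo_tool --motion "0 0 0.001 0 0 0 0;0 0 0 0 0 0 0"

```text
time_s: 6.75
tcp_pos: [0.4836, -0.0101, 0.106]
orientation: [3.141, -0.001, 0.158]
contact_force: [1.7, -3.4, 5.4]
width: -0.001
```

Request:
servo_tool --motion "0 0 0.001 0 0 0 0;0 0 0 0 0 0 0"

```text
time_s: 6.92
tcp_pos: [0.4836, -0.0101, 0.1049]
orientation: [3.141, -0.001, 0.158]
contact_force: [1.1, -4.5, 5.9]
width: -0.003
```

Request:
servo_tool --motion "0 0 0.001 0 0 0 0;0 0 0 0 0 0 0"

```text
time_s: 7.08
tcp_pos: [0.4836, -0.0101, 0.1039]
orientation: [3.14, -0.001, 0.158]
contact_force: [0.2, -3.5, 6.0]
width: -0.002
```

Request:
servo_tool --motion "0 0 0.001 0 0 0 0;0 0 0 0 0 0 0"

```text
time_s: 7.25
tcp_pos: [0.4836, -0.0102, 0.103]
orientation: [3.14, -0.001, 0.158]
contact_force: [0.8, -4.4, 6.2]
width: 0.002
```

Request:
servo_tool --motion "0 0 0.001 0 0 0 0;0 0 0 0 0 0 0"

```text
time_s: 7.42
tcp_pos: [0.4837, -0.0102, 0.1021]
orientation: [3.14, -0.002, 0.158]
contact_force: [-0.5, -4.1, 9.1]
width: -0.0
```

Request:
servo_tool --motion "0 0 0.0007 0 0 0 0;0 0 0 0 0 0 0"

```text
time_s: 7.58
tcp_pos: [0.4837, -0.0103, 0.1016]
orientation: [3.14, -0.002, 0.158]
contact_force: [-0.5, -4.5, 11.0]
width: -0.002
```

Request:
servo_tool --motion "0 0 0 0 0 0 0"

```text
time_s: 7.67
tcp_pos: [0.4837, -0.0103, 0.1016]
orientation: [3.14, -0.002, 0.158]
contact_force: [-0.9, -5.2, 11.2]
width: 0.002
```

Force climbed to about 11 N. That is either the latch ramp or the pad, so I lift a few mm to find out.

Request:
servo_tool --motion "0 0 -0.002 0 0 0 0;0 0 -0.002 0 0 0 0;0 0 0 0 0 0 0"

```text
time_s: 7.92
tcp_pos: [0.4833, -0.0097, 0.1052]
orientation: [3.141, -0.001, 0.158]
contact_force: [0.2, 0.3, 1.2]
width: -0.0
```

Request:
servo_tool --motion "0 0 -0.002 0 0 0 0;0 0 0 0 0 0 0"

```text
time_s: 8.08
tcp_pos: [0.483, -0.0095, 0.1069]
orientation: [-3.141, 0.0, 0.158]
contact_force: [0.1, 0.8, 0.3]
width: -0.001
```

The force is now about 0, so the bin is latched; the peak was about 11 N, under the 15 N limit. I go to the plus.

Request:
servo_tool --motion "0 0 -0.015 0 0 0 0;0 0 -0.03 0 0 0 0;0 0 -0.035 0 0 0 0;0 0 -0.03 0 0 0 0.5;-0.0069 0.0388 0 0 0 0 0.5;-0.0069 0.0388 0 0 0 0 0.5;-0.0069 0.0388 0 0 0 0 0.5;-0.0069 0.0388 0 0 0 0 0.5;-0.0069 0.0388 0 0 0 0 0.5;-0.0069 0.0388 0 0 0 0 0.5;-0.0069 0.0388 0 0 0 0 0.5;-0.0069 0.0388 0 0 0 0 0.5;-0.0069 0.0388 0 0 0 0 0.5;0 0 0.03 0 0 0 0.5;0 0 0.04 0 0 0 0.5;0 0 0 0 0 0 0.5;0 0 0 0 0 0 0.5"

```text
time_s: 9.5
tcp_pos: [0.476, -0.3634, 0.1457]
orientation: [-3.138, 0.002, 0.158]
contact_force: [0.3, 0.6, 0.6]
width: 0.5
```

```bash
cat >> h.py <<'E'
def wpix(u,v,z):  # fisheye pixel onto plane z
    from scipy.spatial.transform import Rotation as R
    s=env.sense();i=env.camera_info("wrist");K=i["K"];H=i["hand_eye"]
    x,y=(u-K[0,2])/K[0,0],(v-K[1,2])/K[1,1];r=np.hypot(x,y)
    d=np.stack([np.sin(r)*x/r,-np.sin(r)*y/r,-np.cos(r)],-1)
    A=R.from_euler("xyz",s["orientation"]).as_matrix()
    o=A@H[:3,3]+s["tcp_pos"];d=d@(A@H[:3,:3]).T;return o+d*((z-o[2])/d[...,2])[...,None]
E
python3 - <<'E'
from h import *
s=env.sense();print(s["tcp_pos"],s["orientation"])
p,d=env.camera("wrist");np.savez("wrist2.npz",p=p,d=d)
cv2.imwrite("pics/w2.png",p)
E
```

```text
[ 0.47603079 -0.36344922  0.14571643] [-3.13827651e+00  2.25306939e-03  1.58007644e-01]
```

View pics/w2.png

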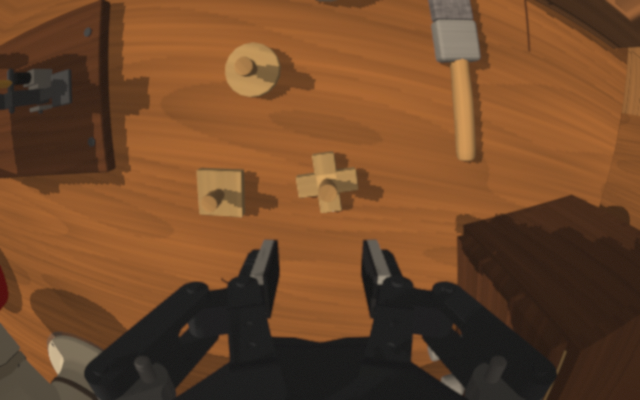

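The plus sits with its knob top at about (330,194) and its bar ends at (323,155), (356,180), (331,210) and (298,186). I project both.

```bash
python3 - <<'E'
from h import *
u=np.array
k=wpix(u([330.]),u([194.]),.042);a=wpix(u([323.,356,331,298]),u([155.,180,210,186]),.012)
print(k,a,a.mean(0),F(k))
w=k[0].copy();w[2]=.0155;print(to(w,YW))
E
```

```text
[[ 0.47682585 -0.37251753  0.042     ]] [[ 0.50340668 -0.36252681  0.012     ]
 [ 0.48509357 -0.39665381  0.012     ]
 [ 0.45214361 -0.37860528  0.012     ]
 [ 0.47079524 -0.34415511  0.012     ]] [ 0.47785978 -0.37048525  0.012     ] [[-0.11236911 -0.49824313  0.042     ]]
(array([-0.0014,  0.0085,  0.1324]), array([-0.0003,  0.0001,  0.0003]))
```

Request:
servo_tool --motion "-0.001 0.0075 0.02 0 0 0 0.5;0 0 0.03 0 0 0 0.5;0 0 0.03 0 0 0 0.5;0 0 0.03 0 0 0 0.5;0 0 0.014 0 0 0 0.5;0 0 0.0055 0 0 0 0.5;0 0 0 0 0 0 0;0 0 0 0 0 0 0;0 0 0 0 0 0 0;0 0 0 0 0 0 0;0 0 0 0 0 0 0;0 0 0 0 0 0 0" --grip_force 40

```text
time_s: 10.55
tcp_pos: [0.478, -0.3724, 0.0198]
orientation: [3.139, -0.002, 0.158]
contact_force: [0.1, 1.1, 9.2]
width: 0.168
```

Request:
servo_tool --motion "0 0 -0.01 0 0 0 0;0 0 -0.03 0 0 0 0;0 0 -0.03 0 0 0 0;0 0 -0.03 0 0 0 0;0 0 0 0 0 0 0;0 0 0 0 0 0 0"

```text
time_s: 11.05
tcp_pos: [0.4777, -0.3724, 0.1206]
orientation: [3.138, -0.003, 0.158]
contact_force: [-0.7, 0.5, -0.8]
width: 0.17
```

```bash
python3 - <<'E'
from h import *
s=env.sense();print(s["tcp_pos"],s["orientation"],s["contact_force"],s["width"])
p,d=env.camera("wrist");p2,d2=env.camera("side");np.savez("side3.npz",p=p2,d=d2);np.savez("wrist3.npz",p=p,d=d)
a=cv2.resize(p[180:340,240:410],(530,500));b=cv2.resize(p2[200:340,250:380],(464,500))[:,:270]
cv2.imwrite("pics/w3.png",cv2.hconcat([a,b]))
print(W(0,0,.1))
print(to(W(0,0,.24),YW))
E
```

```text
[ 0.47767556 -0.37244319  0.12062205] [ 3.13768288e+00 -2.83192354e-03  1.58090730e-01] [-0.71377949  0.46945059 -0.79233407] 0.16966148678776252
[0.5094 0.1372 0.1   ]
(array([ 0.1123, -0.4973, -0.1225]), array([ 0.0001, -0.0002, -0.    ]))
```

View pics/w3.png

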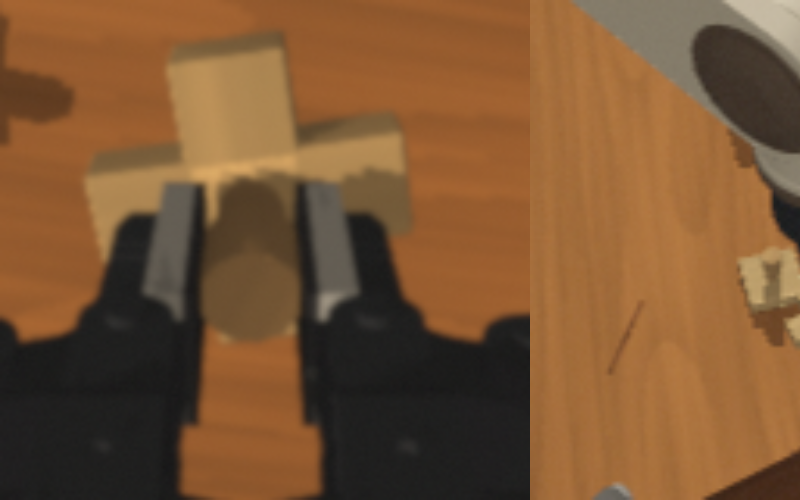

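The piece is held by the knob, centred between the pads. I carry it over the bin.

Request:
servo_tool --motion "0 0 -0.04 0 0 0 0;0 0 -0.04 0 0 0 0;0 0 -0.04 0 0 0 0;0.0086 -0.0383 0 0 0 0 0;0.0086 -0.0383 0 0 0 0 0;0.0086 -0.0383 0 0 0 0 0;0.0086 -0.0383 0 0 0 0 0;0.0086 -0.0383 0 0 0 0 0;0.0086 -0.0383 0 0 0 0 0;0.0086 -0.0383 0 0 0 0 0;0.0086 -0.0383 0 0 0 0 0;0.0086 -0.0383 0 0 0 0 0;0.0086 -0.0383 0 0 0 0 0;0.0086 -0.0383 0 0 0 0 0;0.0086 -0.0383 0 0 0 0 0;0.0086 -0.0383 0 0 0 0 0;0 0 0 0 0 0 0;0 0 0 0 0 0 0"

```text
time_s: 12.65
tcp_pos: [0.5084, 0.1394, 0.2363]
orientation: [-3.141, 0.002, 0.161]
contact_force: [-0.2, -0.8, -2.1]
width: 0.167
```

```bash
python3 - <<'E'
from h import *
s=env.sense();print(s["tcp_pos"],s["orientation"],s["contact_force"],s["width"],F(s["tcp_pos"]))
p,d=env.camera("wrist");p2,d2=env.camera("side")
a=cv2.resize(p,(500,312));b=cv2.resize(p2[100:260,250:400],(293,312))
cv2.imwrite("pics/w4.png",cv2.hconcat([a,b]))
E
```

```text
[0.50839803 0.13935263 0.23627517] [-3.14140572e+00  2.02009473e-03  1.61450859e-01] [-0.21139803 -0.78749374 -2.07617564] 0.1674658523780957 [-0.00065079  0.00228347  0.23627517]
```

View pics/w4.png

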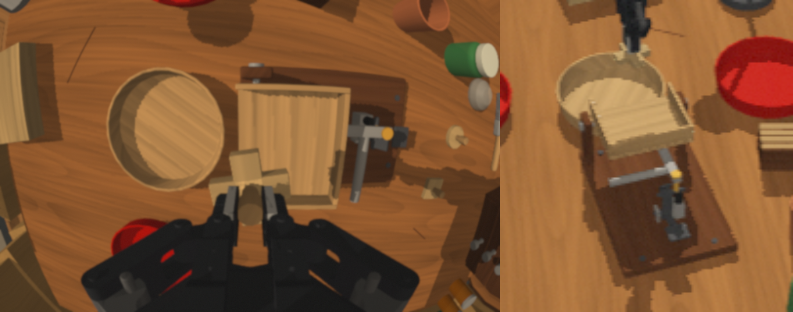

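The bin is still level on its latch, with the piece above it. I lower it.

Request:
servo_tool --motion "0 0.002 0.03 0 0 0 0;0 0 0.03 0 0 0 0;0 0 0.025 0 0 0 0;0 0 0.012 0 0 0 0;0 0 0.007 0 0 0 0;0 0 0 0 0 0 0;0 0 0 0 0 0 0"

```text
time_s: 13.33
tcp_pos: [0.5098, 0.1352, 0.1344]
orientation: [-3.142, -0.001, 0.157]
contact_force: [0.2, -0.2, -1.1]
width: 0.173
```

Request:
servo_tool --motion "0 0 0.002 0 0 0 0;0 0 0.0015 0 0 0 0;0 0 0 0 0 0 0"

```text
time_s: 13.58
tcp_pos: [0.5095, 0.1357, 0.1303]
orientation: [-3.142, -0.001, 0.158]
contact_force: [0.2, 0.5, -0.3]
width: 0.164
```

Request:
servo_tool --motion "0 0 0.0015 0 0 0 0;0 0 0.001 0 0 0 0;0 0 0 0 0 0 0"

```text
time_s: 13.83
tcp_pos: [0.5092, 0.1357, 0.1272]
orientation: [-3.141, 0.0, 0.158]
contact_force: [0.3, -0.3, 0.3]
width: 0.172
```

Request:
servo_tool --motion "0 0 0.001 0 0 0 0;0 0 0 0 0 0 0"

```text
time_s: 14.0
tcp_pos: [0.5093, 0.1357, 0.1263]
orientation: [-3.141, -0.0, 0.158]
contact_force: [-0.4, 0.0, 0.0]
width: 0.171
```

Request:
servo_tool --motion "0 0 0.001 0 0 0 0;0 0 0 0 0 0 0"

```text
time_s: 14.17
tcp_pos: [0.5095, 0.1359, 0.1259]
orientation: [-3.141, -0.001, 0.158]
contact_force: [-2.2, 2.3, 7.7]
width: 0.172
```

Request:
servo_tool --motion "0 0 0.001 0 0 0 0;0 0 0 0 0 0 0"

```text
time_s: 14.33
tcp_pos: [0.5097, 0.1362, 0.1255]
orientation: [-3.141, -0.002, 0.158]
contact_force: [-4.8, 3.5, 15.5]
width: 0.172
```

Request:
servo_tool --motion "0 0 -0.002 0 0 0 0;0 0 0 0 0 0 0;0 0 0 0 0 0 0.45;0 0 0 0 0 0 0.45;0 0 0 0 0 0 0.45;0 0 0 0 0 0 0.45;0 0 -0.02 0 0 0 0.45;0 0 -0.035 0 0 0 0.45;0 0 -0.04 0 0 0 0.45;0 0 0 0 0 0 0.45"

```text
time_s: 15.17
tcp_pos: [0.5112, 0.1359, 0.2286]
orientation: [3.141, -0.009, 0.158]
contact_force: [1.3, 0.9, 1.6]
width: 0.449
```

```bash
python3 - <<'E'
from h import *
s=env.sense();print(s["tcp_pos"],s["contact_force"],s["width"])
p,d=env.camera("wrist")
cv2.imwrite("pics/w5.png",p)
print(W(0,-.236,.1),to(W(0,-.236,.22),YW))
E
```

```text
[0.51120596 0.13585027 0.22856636] [1.32980268 0.88913201 1.60198035] 0.449012207966701
[ 0.54653305 -0.09586037  0.1       ] (array([-0.001 ,  0.2344,  0.0053]), array([ 0.0002, -0.0062,  0.    ]))
```

View pics/w5.png

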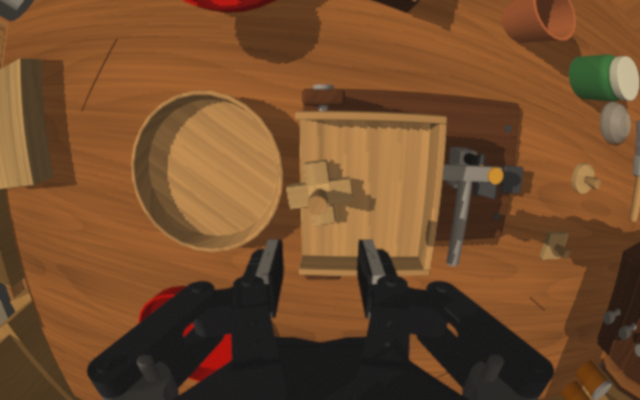

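The piece appears near the bin's front edge (centre about (320,193), front edge column about 302). I check the geometry and whether it is moving.

```bash
python3 - <<'E'
from h import *
u=np.array
print("piece arms",F(wpix(u([288.,350,315,325]),u([197.,187,163,220]),.115)).round(3))
print("front/back rim",F(wpix(u([300.,445,432,303]),u([115.,120,272,272]),.133)).round(3))
print("front floor",F(wpix(u([302.]),u([190.]),.103)).round(3), "tray",F(wpix(u([133.,282]),u([170.,170]),.035)).round(3))
p0=cv2.imread("pics/w5.png");p,d=env.camera("wrist")
print(np.abs(p.astype(int)-p0)[150:230,280:380].max(), np.abs(p.astype(int)-p0)[150:230,450:560].max())
t,dt=env.camera("top");C=cloud("top",dt);cv2.imwrite("pics/t5.png",t);
q=F(C[160:225,225:265].reshape(-1,3));k=(q[:,2]>.138)&(q[:,2]<.15)&(abs(q[:,0])<.05);print(q[k].mean(0),k.sum())
E
```

```text
piece arms [[-0.004  0.026  0.115]
 [ 0.005 -0.027  0.115]
 [ 0.026  0.002  0.115]
 [-0.025 -0.006  0.115]]
front/back rim [[ 0.066  0.013  0.133]
 [ 0.066 -0.101  0.133]
 [-0.071 -0.105  0.133]
 [-0.067  0.013  0.133]]
front floor [[-0.001  0.014  0.103]] tray [[0.006 0.232 0.035]
 [0.002 0.04  0.035]]
29 91
[-0.00170636 -0.00298804  0.14110672] 4
```

I misread the bin's extent: the bin spans frame y of about −0.10 to +0.015, so the piece overhangs the front edge. I regrasp it and set it 40 mm farther back.

Request:
servo_tool --motion "0 0 0.04 0 0 0 0.45;0 0 0.035 0 0 0 0.45;0 0 0.02 0 0 0 0.45;0 0 0 0 0 0 0.45;0 0 0 0 0 0 0;0 0 0 0 0 0 0;0 0 0 0 0 0 0;0 0 0 0 0 0 0;0 0 0 0 0 0 0"

```text
time_s: 16.07
tcp_pos: [0.5099, 0.1358, 0.1276]
orientation: [-3.141, -0.002, 0.158]
contact_force: [0.0, 2.3, 5.2]
width: 0.171
```

Request:
servo_tool --motion "0 0 -0.01 0 0 0 0;0 0 -0.01 0 0 0 0;0 0.014 0 0 0 0 0;0 0.014 0 0 0 0 0;0 0.013 0 0 0 0 0;0 0 0 0 0 0 0;0 0 0.01 0 0 0 0;0 0 0.006 0 0 0 0;0 0 0 0 0 0 0"

```text
time_s: 16.82
tcp_pos: [0.5156, 0.0956, 0.1294]
orientation: [-3.141, 0.0, 0.158]
contact_force: [-1.2, 2.6, 13.1]
width: 0.167
```

Request:
servo_tool --motion "0 0 -0.0015 0 0 0 0;0 0 0 0 0 0 0;0 0 0 0 0 0 0.45;0 0 0 0 0 0 0.45;0 0 0 0 0 0 0.45;0 0 0 0 0 0 0.45;0 0 -0.02 0 0 0 0.45;0 0 -0.035 0 0 0 0.45;0 0 -0.04 0 0 0 0.45;0 0 0 0 0 0 0.2"

```text
time_s: 17.65
tcp_pos: [0.5176, 0.0952, 0.2341]
orientation: [3.141, -0.009, 0.158]
contact_force: [0.2, 0.6, 2.0]
width: 0.324
```

```bash
python3 - <<'E'
from h import *
s=env.sense();print(s["tcp_pos"],s["contact_force"],s["width"])
p,d=env.camera("wrist")
cv2.imwrite("pics/w6.png",cv2.resize(p,(480,300)))
print(to(W(0,-.236,.22),YW))
E
```

```text
[0.51763182 0.0952433  0.23412128] [0.17562757 0.58447675 2.03157515] 0.3240331416476262
(array([-0.001 ,  0.1933,  0.0109]), array([ 0.0007, -0.0063,  0.    ]))
```

View pics/w6.png

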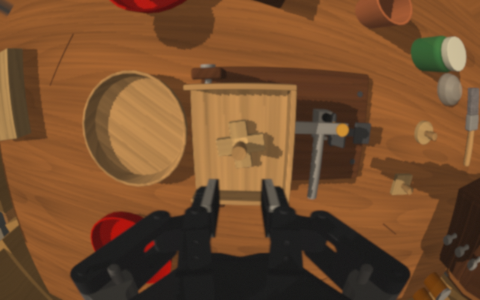

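The piece is flat in the middle of the bin, which is still latched. Now I move over the trigger.

Request:
servo_tool --motion "-0.0002 0.039 0 0 0 0 0;-0.0002 0.039 0 0 0 0 0;-0.0002 0.039 0 0 0 0 0;0 0.039 0 0 0 0 0;0 0.039 0 0 0 0 0;0 0 0 0 0 0 0;0 0 0.035 0 0 0 0;0 0 0.035 0 0 0 0;0 0 0.035 0 0 0 0;0 0 0.03 0 0 0 0;0 0 0.02 0 0 0 0;0 0 0.01 0 0 0 0;0 0 0 0 0 0 0;0 0 0 0 0 0 0"

```text
time_s: 18.87
tcp_pos: [0.546, -0.0976, 0.0623]
orientation: [-3.141, 0.0, 0.158]
contact_force: [0.1, 0.1, 1.0]
width: -0.001
```

```bash
python3 - <<'E'
from h import *
s=env.sense();print(s["tcp_pos"],F(s["tcp_pos"]),s["contact_force"],s["width"],s["orientation"])
p,d=env.camera("wrist")
cv2.imwrite("pics/w7.png",p[:260,120:520])
E
```

```text
[ 0.54598283 -0.09755013  0.06226557] [-0.00080924 -0.23758214  0.06226557] [0.13239175 0.11692182 1.01971103] -0.0014741420693601055 [-3.14148113e+00  2.49293200e-05  1.58042727e-01]
```

View pics/w7.png

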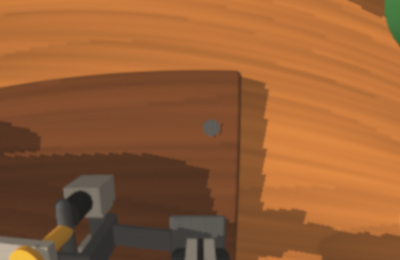

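The fingertips are over the paddle. I press.

Request:
servo_tool --motion "0 0 0.004 0 0 0 0;0 0 0.003 0 0 0 0;0 0 0.003 0 0 0 0;0 0 0.003 0 0 0 0;0 0 0.003 0 0 0 0;0 0 0.002 0 0 0 0;0 0 0.001 0 0 0 0;0 0 0 0 0 0 0"

```text
time_s: 19.58
tcp_pos: [0.5457, -0.0974, 0.0426]
orientation: [-3.141, 0.0, 0.158]
contact_force: [1.1, 0.5, 1.2]
width: -0.001
```

```bash
python3 - <<'E'
from h import *
t,dt=env.camera("top");C=cloud("top",dt)
print(np.median(F(C[185:190,275:283].reshape(-1,3)),0), env.sense()["contact_force"])
p2,_=env.camera("side");cv2.imwrite("pics/f8.png",cv2.hconcat([cv2.resize(t[130:245,150:360],(480,263)),cv2.resize(p2[90:250,260:400],(230,263))]))
E
```

```text
[-0.06601349 -0.12081075  0.46634311] [-0.81116524  0.07115351 -0.24554534]
```

View pics/f8.png

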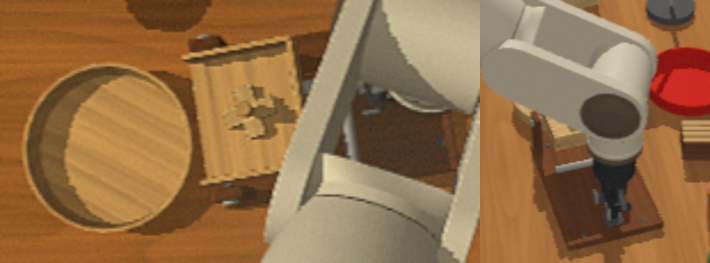

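The bin has not sprung yet and the force is only about 1 N. I press deeper in small steps.

Request:
servo_tool --motion "0 0 0.001 0 0 0 0;0 0 0.001 0 0 0 0;0 0 0 0 0 0 0"

```text
time_s: 19.93
tcp_pos: [0.5458, -0.0975, 0.0407]
orientation: [-3.142, 0.0, 0.158]
contact_force: [-0.1, -0.5, 2.2]
width: 0.001
```

```bash
python3 - <<'E'
from h import *
p,d=env.camera("wrist");np.savez("wrist8.npz",p=p,d=d)
i=env.camera_info("wrist");K=i["K"];H=i["hand_eye"]
from scipy.spatial.transform import Rotation as R
s=env.sense();A=R.from_euler("xyz",s["orientation"]).as_matrix()
v,u=np.mgrid[:400,:640];x,y=(u-K[0,2])/K[0,0],(v-K[1,2])/K[1,1];r=np.hypot(x,y)+1e-9
D=np.stack([np.tan(r)*x/r,-np.tan(r)*y/r,-np.ones_like(r)],-1)*d[...,None]
T=D@H[:3,:3].T+H[:3,3];Wd=T@A.T+s["tcp_pos"];f=F(Wd)
print(s["tcp_pos"],s["contact_force"])
for vv in range(206,270,6): print(vv,[tuple((f[vv,uu]*1000).astype(int)) for uu in range(280,350,7)])
E
```

```text
[ 0.54580735 -0.0975079   0.04080434] [-0.02267866 -1.03884701  1.72877228]
206 [(np.int64(16), np.int64(-214), np.int64(17)), (np.int64(16), np.int64(-218), np.int64(17)), (np.int64(15), np.int64(-222), np.int64(16)), (np.int64(16), np.int64(-226), np.int64(17)), (np.int64(16), np.int64(-230), np.int64(17)), (np.int64(16), np.int64(-234), np.int64(18)), (np.int64(16), np.int64(-238), np.int64(17)), (np.int64(16), np.int64(-242), np.int64(17)), (np.int64(15), np.int64(-246), np.int64(17)), (np.int64(16), np.int64(-250), np.int64(18))]
212 [(np.int64(12), np.int64(-214), np.int64(17)), (np.int64(12), np.int64(-218), np.int64(18)), (np.int64(12), np.int64(-222), np.int64(17)), (np.int64(12), np.int64(-226), np.int64(17)), (np.int64(12), np.int64(-230), np.int64(17)), (np.int64(12), np.int64(-234), np.int64(17)), (np.int64(12), np.int64(-238), np.int64(17)), (np.int64(12), np.int64(-242), np.int64(17)), (np.int64(12), np.int64(-246), np.int64(17)), (np.int64(12), np.int64(-250), np.int64(17))]
218 [(np.int64(8), np.int64(-214), np.int64(17)), (np.int64(8), np.int64(-218), np.int64(17)),
[... 3327 characters left out ...]
, np.int64(66)), (np.int64(8), np.int64(-235), np.int64(65)), (np.int64(8), np.int64(-238), np.int64(65)), (np.int64(8), np.int64(-241), np.int64(65)), (np.int64(3), np.int64(-244), np.int64(57)), (np.int64(4), np.int64(-248), np.int64(59))]
266 [(np.int64(-23), np.int64(-212), np.int64(17)), (np.int64(-22), np.int64(-217), np.int64(18)), (np.int64(4), np.int64(-226), np.int64(64)), (np.int64(4), np.int64(-229), np.int64(64)), (np.int64(9), np.int64(-232), np.int64(72)), (np.int64(8), np.int64(-235), np.int64(71)), (np.int64(8), np.int64(-238), np.int64(71)), (np.int64(8), np.int64(-241), np.int64(71)), (np.int64(5), np.int64(-244), np.int64(65)), (np.int64(4), np.int64(-247), np.int64(64))]
```

Request:
servo_tool --motion "0 0 0.001 0 0 0 0;0 0 0 0 0 0 0"

```text
time_s: 20.15
tcp_pos: [0.5461, -0.0978, 0.0402]
orientation: [3.141, -0.001, 0.158]
contact_force: [-1.8, -2.4, 6.7]
width: -0.001
```

```bash
cat > chk.py <<'E'
from h import *
s=env.sense();t,dt=env.camera("top");C=F(cloud("top",dt));np.savez("t9.npz",p=t,d=dt)
m=(C[...,2]>.05)&(C[...,2]<.3)&(abs(C[...,0])<.06)&(C[...,1]>-.12)&(C[...,1]<.04)
q=C[m];print(s["tcp_pos"],s["contact_force"],"bin region n",m.sum(),[(y,np.round(np.median(q[abs(q[:,1]-y)<.006,2]),3),(abs(q[:,1]-y)<.006).sum()) for y in(-.1,-.075,-.06,-.02,0,.01)])
m=(C[...,2]>.008)&(C[...,2]<.08)&(np.hypot(C[...,0],C[...,1]-.144)<.085);print("in tray above floor",m.sum(),C[m].mean(0) if m.any() else "")
E
python3 chk.py
```

```text
[ 0.54606219 -0.09779981  0.04020268] [-1.83937585 -2.41256123  6.6828699 ] bin region n 1811 [(-0.1, np.float64(0.206), np.int64(100)), (-0.075, np.float64(0.189), np.int64(30)), (-0.06, np.float64(0.178), np.int64(193)), (-0.02, np.float64(0.132), np.int64(155)), (0, np.float64(0.11), np.int64(182)), (0.01, np.float64(0.101), np.int64(191))]
in tray above floor 376 [-0.00138719  0.14954154  0.00906766]
```

The bin has tipped. I retreat up and away from the tail.

Request:
servo_tool --motion "0 0 -0.01 0 0 0 0;0 0.005 -0.03 0 0 0 0;0 0.03 -0.025 0 0 0 0;0 0.035 -0.02 0 0 0 0;0 0.035 -0.02 0 0 0 0;0 0.035 -0.02 0 0 0 0;0 0.035 -0.02 0 0 0 0;-0.02 0.035 0 0 0 0 0;-0.02 0.035 0 0 0 0 0;-0.02 0.035 0 0 0 0 0;0 0 0 0 0 0 0;0 0 0 0 0 0 0"

```text
time_s: 21.2
tcp_pos: [0.5295, -0.3853, 0.1848]
orientation: [-3.141, 0.0, 0.155]
contact_force: [0.6, 1.5, -0.7]
width: -0.002
```

```bash
python3 chk.py; python3 - <<'E'
from h import *
t=np.load("t9.npz");C=F(cloud("top",t["d"]));Cw=cloud("top",t["d"]);a=np.load("top0.npz");C0=F(cloud("top",a["d"]))
r=np.hypot(C[...,0],C[...,1]-.144)<.085
for n,c in(("before",C0),("after",C)):
    m=r&(c[...,2]>.011)&(c[...,2]<.08);q=c[m];print(n,m.sum(),q.min(0) if len(q) else"",q.max(0) if len(q) else "",q.mean(0) if len(q) else "")
Z=Cw[...,2];m=(Z>.028)&(Z<.042);m[:, :150]=0;m[:,235:]=0;m[:150]=0;m[240:]=0
m&=~r
print("tray",cv2.minEnclosingCircle(Cw[m][:,:2].astype(np.float32)))
# changes elsewhere
df=np.abs(C[...,2]-C0[...,2])>.01;df=cv2.morphologyEx(df.astype(np.uint8),cv2.MORPH_OPEN,np.ones((3,3)))
n,_,st,_=cv2.connectedComponentsWithStats(df);print([s.tolist() for s in st[1:] if s[4]>15])
E
```

```text
[ 0.52948489 -0.38528501  0.18479583] [ 0.60645092  1.46990698 -0.69075655] bin region n 1710 [(-0.1, np.float64(0.205), np.int64(150)), (-0.075, np.float64(0.19), np.int64(31)), (-0.06, np.float64(0.178), np.int64(199)), (-0.02, np.float64(0.133), np.int64(154)), (0, np.float64(0.11), np.int64(177)), (0.01, np.float64(0.098), np.int64(174))]
in tray above floor 568 [-0.0025847   0.11632382  0.02228365]
before 11 [-0.06010451  0.06487834  0.01106394] [0.05812038 0.20760162 0.0124066 ] [0.00318639 0.15377284 0.01161647]
after 277 [-0.05841292  0.06013287  0.01110469] [0.07540592 0.22191593 0.06158015] [-0.00153073  0.08261858  0.0362887 ]
tray ((0.4853420555591583, 0.2794526219367981), 0.10004490613937378)
[[135, 78, 466, 322, 56800], [209, 180, 19, 21, 251], [439, 336, 201, 64, 6905]]
```

```bash
python3 - <<'E'
from h import *
t,dt=env.camera("top");C=F(cloud("top",dt))
print("time",env.sense()["time_s"])
for v in range(178,206,3): print(v,[(int(C[v,u,1]*1000),int(C[v,u,2]*1000)) for u in range(206,246,3)])
C0=F(cloud("top",np.load("top0.npz")["d"]));print("before"); 
for v in(184,190,196): print(v,[(int(C0[v,u,1]*1000),int(C0[v,u,2]*1000)) for u in range(206,246,3)])
p2,d2=env.camera("side");S=F(cloud("side",d2));m=(S[...,2]>.008)&(S[...,2]<.09)&(abs(S[...,0])<.06)&(S[...,1]>.03)&(S[...,1]<.2);q=S[m]
print(m.sum());h=np.histogram2d(q[:,1],q[:,2],bins=[np.arange(.03,.2,.01),np.arange(.008,.09,.01)])[0].astype(int);print(h)
E
```

```text
time 21.3
178 [(119, 2), (110, 7), (102, 7), (93, 8), (86, 3), (77, 9), (70, 4), (62, 4), (55, -3), (47, -1), (39, -3), (11, 100), (2, 107), (-6, 116)]
181 [(119, 7), (111, 7), (104, 2), (87, 39), (78, 43), (71, 38), (71, 6), (63, 2), (48, 35), (47, 1), (39, 0), (13, 92), (3, 105), (-6, 119)]
184 [(121, 6), (113, 3), (105, 4), (96, 8), (80, 40), (74, 32), (71, 9), (64, 4), (50, 31), (48, 1), (40, 1), (14, 92), (4, 106), (-4, 115)]
187 [(122, 4), (115, 3), (92, 57), (86, 52), (80, 45), (75, 33), (68, 27), (62, 17), (57, 6), (50, 0), (42, -1), (16, 91), (6, 100), (-3, 115)]
190 [(123, 7), (112, 15), (95, 51), (87, 53), (81, 45), (75, 36), (68, 31), (64, 17), (57, 11), (45, 29), (43, 0), (17, 89), (8, 99), (-1, 115)]
193 [(123, 9), (117, 2), (96, 53), (89, 50), (82, 43), (76, 37), (70, 30), (64, 20), (59, 9), (45, 35), (45, -2), (18, 89), (9, 99), (0, 106)]
196 [(125, 7), (117, 6), (110, 1), (102, 4), (84, 42), (77, 37), (72, 27), (69, 5), (61, 4), (46, 37), (46, -1), (37, 0), (10, 98), (1, 107)]
199 [(126, 7), (118, 6), (110, 7), (102, 5), (85, 41), (79, 36), (73, 26), (70, 6), (61, 8)
[... 484 characters left out ...]
4), (116, 3), (107, 6), (98, 8), (91, 3), (82, 7), (75, 4), (66, 5), (59, 4), (45, 28), (43, 0), (18, 88), (8, 100), (0, 109)]
196 [(126, 4), (117, 5), (110, 3), (101, 5), (93, 6), (85, 5), (77, 5), (69, 4), (61, 4), (46, 35), (46, 0), (37, 0), (10, 98), (1, 106)]
33
[[ 0  0  3  0  0  0  0  0]
 [ 5  8 10  0  0  0  0  0]
 [ 4  3  0  0  0  0  0  0]
 [ 0  0  0  0  0  0  0  0]
 [ 0  0  0  0  0  0  0  0]
 [ 0  0  0  0  0  0  0  0]
 [ 0  0  0  0  0  0  0  0]
 [ 0  0  0  0  0  0  0  0]
 [ 0  0  0  0  0  0  0  0]
 [ 0  0  0  0  0  0  0  0]
 [ 0  0  0  0  0  0  0  0]
 [ 0  0  0  0  0  0  0  0]
 [ 0  0  0  0  0  0  0  0]
 [ 0  0  0  0  0  0  0  0]
 [ 0  0  0  0  0  0  0  0]
 [ 0  0  0  0  0  0  0  0]]
```

Request:
servo_tool --motion "0 0 0 0 0 0 0;0 0 0 0 0 0 0;0 0 0 0 0 0 0;0 0 0 0 0 0 0;0 0 0 0 0 0 0;0 0 0 0 0 0 0;0 0 0 0 0 0 0;0 0 0 0 0 0 0"

```text
time_s: 22.02
tcp_pos: [0.5306, -0.3835, 0.1847]
orientation: [-3.141, 0.0, 0.158]
contact_force: [0.2, 0.4, 0.4]
width: -0.0
```

```bash
python3 - <<'E'
from h import *
t,dt=env.camera("top");C=F(cloud("top",dt));a=np.load("t9.npz");C1=F(cloud("top",a["d"]))
for c in(C1,C):
    m=(np.hypot(c[...,0],c[...,1]-.144)<.088)&(c[...,2]>.014)&(c[...,2]<.08)&(c[...,1]<.13)
    print(m.sum(),c[m].mean(0).round(4),c[m].min(0).round(3),c[m].max(0).round(3))
s0=np.load("side0.npz")["p"].astype(int);p,_=env.camera("side")
D=(np.abs(p-s0).max(2)>50).astype(np.uint8)
for n,(u0,u1,v0,v1) in dict(cup=(395,425,190,232),jar=(395,430,232,270),pw=(385,418,272,300),brush=(355,430,312,355),disc=(348,372,266,290),square=(305,330,262,292),pbox=(380,416,160,190)).items(): print(n,D[v0:v1,u0:u1].mean().round(3))
print(env.sense()["contact_force"],env.sense()["time_s"]); env.sign_off()
E
```

```text
259 [-0.002   0.0805  0.038 ] [-0.029  0.06   0.015] [0.027 0.114 0.062]
260 [-0.002   0.0803  0.0381] [-0.03   0.06   0.015] [0.026 0.113 0.06 ]
cup 0.0
jar 0.0
pw 0.0
brush 0.0
disc 0.311
square 0.0
pbox 0.38
[-0.11074977 -0.65061693 -0.66456719] 22.1167
the job is handed in; nothing more can be done
```

The plus piece is in the bamboo tray and the job was handed in at about 22 s.

- **Cocking:** I pressed the handle in small steps. The highest reading after the latch range began was about 11 N, under the 15 N dent limit. When I lifted off, the force fell to about 0 and the bin stayed level.
- **Placing:** My first placement overhung the bin's front edge because I misread which frame the bin's extent was given in. I regrasped the piece and set it in the middle of the bin, still latched.
- **Tipping:** My first paddle press did not release the bin. Pressing to about 15 mm did, at up to 7 N on the sensor, slightly past the stated 8–14 mm and 2–4 N.

**Last checks:**
- The depth image shows the whole piece inside the tray. It leans on its knob rather than lying flat, and did not move over 0.8 s.
- The tray was found within about 1 mm of where it started.
- The cup, jar, paperweight, brush and square look unchanged in the side view.
- The disc and puzzle box regions differ from the first side picture. I think the arm or its shadow is in front of them, since nothing touched them, but I did not confirm it.
- The gripper touches nothing; the force reading is within noise.

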